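Nuts into the mortar, pestle at the ready

ROBOT

A 6-joint arm with a two-finger parallel gripper is mounted at the origin on the work surface; the furniture and walls round the work are solid. World frame = base frame: x ahead of the robot, y to its left, z up, the work surface at z = 0. Lengths are in m, angles in degrees, forces in N, time in s.
With the tool pointing down it reaches from about 0.375 to 0.9 m from the base axis. Payload 3.1 kg.
Tool frame: the origin (TCP) lies between the finger pads; the fingertips stand 11 mm ahead of it and the grasp point (between the pads) lies 8 mm behind it; z points along the fingers, y is the line along which they close (so a half turn about z gives the same grasp; the last joint's range is limited). The gripper opens to 87 mm and grips with 3 to 60 N. Pads are 19 mm wide; open, the fingers measure 117 mm over their backs; the gripper's body (75 mm by 190 mm) begins 51 mm behind the grasp point.
Start: joints at [-10.227, 30.224, 82.088, -0, 67.689, -10.227], TCP at [0.625, 0, 0.234] pointing down, gripper open.
Joint ranges: [-176.69, 176.69], [-43.24, 126.21], [12.49, 139.97], [-82, 262], [0, 151.66], [-163.58, 163.58]. Speed limits (degrees/s): [159.86, 159.86, 180, 180, 180, 180].

INTERFACE

Orientations are given as a 3x3 rotation matrix whose columns are the frame's x, y, z axes.
In Python, from rig import bot gives the robot as it stands.
- The arm moves only by the tool apply_moves, never from a script. Its argument "steps" is a list that holds one entry, the list of rows, each a list of 7 numbers: the shift along the tool's x, y, z in cm, then the turn, a rotation vector about the tool's x, y, z in degrees, then the gripper command: -1 is shut, 1 is fully open, values between are in proportion. In form: [[[dx, dy, dz, rx, ry, rz, jaw], ...]]. A call has 1 to 20 rows; each row is the pose to reach, as a shift and turn from the pose commanded when the call began, along the tool's axes at that moment; what a row does not reach only later rows make up. A row lasts 1/8 s, in which the tool goes at most 62.5 mm and 10.7 degrees, less where a joint would pass 70% of its speed; a pose out of reach is approached as far as the arm can. A call with a gripper value outside its range is refused whole. The fingers move at their own pace and stop on an object; the grip force is fixed at half the most. Time passes only in rows, so rows that repeat a pose let the fingers close. It gives the time, the measured TCP pose, the force, the opening and the grip force at its end, in the units of the state.
- bot.read_state(): the state, without advancing time (a new reading comes with each control period).
- bot.capture(name): name is "scene" or "side" or "wrist"; returns the picture (400x640x3 uint8, blue, green, red); there is no depth.
- bot.camera_model(name): a dict with "intrinsics" (3x3 intrinsics, pixels), "k1" (the pictures are not rectified: a ray, as slopes to the right and down, at radius r is drawn at 1 + k1 r^2 times it, then the intrinsics apply), "R" (3x3) and "t" (3): a world point X has camera coordinates R X + t. Camera axes: x right, y down, z forward; pixel columns grow to the right and rows downward; lengths in m; the calibration is good to about 2 mm. A picture is of the moment at which its call begins: read the wrist's pose just before it. camera_model takes no time and is no camera call; for the wrist camera it gives the pose at the moment of the call.
- bot.hand_in(): hands the job in; it is judged then, once.
The state is a dict: "time_s": time; "joint_positions": joint angles; "qvel": joint speeds; "tau": joint torques, N m; "position": TCP position; "tcp_rot": TCP orientation; "force": force on the tool from outside, world axes, zero at the start; "moment": the same for the moment, N m; "opening": opening from 0.0 (shut) to 1.0 (fully open); "grasp_force": force on a finger pad.
Only numpy, scipy, OpenCV 4.12 (cv2) and the standard library are available. Lean on these libraries where they do the work, as an engineer would, in place of code of your own. Each camera call takes 0.05 s, during which the arm holds its last target. There are 200 camera calls.

TASK

Get the hazelnuts ready for crushing: pour all five from the mug into the stone mortar and stand the mug upright on the table again. Then draw the pestle out of its slanted wooden block, turn it upright with the stone head down, and finish while holding it still over the middle of the mortar with the lower end of its head just below the mortar's rim, touching neither the nuts nor the mortar. Leave the pepper mill and the jars where they stand.

Things in the scene. Friction and masses are not known exactly. Their poses are not given: they have to be found in the camera images.
- mug_center (a point): glazed coffee mug, 65 mm across and 49 mm tall, one loop handle, holding five hazelnuts at the start; this point is on the mug's own axis half-way up (24.5 mm above its underside), z up the axis to the mouth, -y towards the handle. Outside radius 32 mm at the mouth, about 24 mm at the foot; its inside flares likewise and is 41 mm deep. It stands upright on the table with the handle turned roughly towards the robot.
- mug_handle (a point): the middle of the mug's handle loop, 36 mm above the mug's underside and 50.5 mm from the mug's axis; axes as mug_center. The loop is 12 mm thick (along x), stands 4 to 27 mm proud of the mug's wall and spans the heights 16 to 49 mm: it can be pinched across x from above or at a slant from outside.
- mug: the same mug; origin at the underside, 13.5 mm from the mug's axis on the handle's side (the axis is at y = +13.5 mm)
- mortar_rim (a point): centre of the mouth of the heavy pale stone mortar, 95 mm above the table, z up. The mortar is 124 mm across at the rim and 95 mm tall, its wall 10 mm thick: the mouth is 104 mm wide inside, narrowing downwards; the inner floor is 20 mm above the table. It does not move. The poured nuts reach no higher than about 60 mm above the table.
- mortar: the same mortar; origin at the centre of its underside on the table
- pestle_center (a point): middle of the pestle, 92 mm from either end, z along the pestle from its stone head to the end of its wooden handle. Pestle: 184 mm long, 0.2 kg; the stone head is 36 mm in diameter and takes the lower 73 mm with a domed lower end; the turned wooden handle is 21 to 25 mm in diameter (25 mm between 50 and 80 mm beyond this point). At the start it lies head down in the block's slanted bore, about 40 degrees from upright, handle up and towards the robot.
- pestle_foot (a point): the lower end of the pestle's stone head, on its axis; axes as pestle_center
- pestle: the same pestle; origin at the lower end of the stone head, z along it to the handle's end
- block: wooden pestle block on the table, which does not move: a base 114 x 80 x 12 mm with a block and two side cheeks, 120 mm tall in all; origin at the underside, x away from the side the handle leans to. Its round bore, 42 mm wide and 80 mm deep, closed below, leans 40 degrees from upright towards the block's -x. The pestle comes out along the bore.
- block_mouth (a point): centre of the mouth of that bore, 101 mm above the table; axes as the block (not slanted)
- nut_1: hazelnut in its shell, a round nut 20 mm across, loose; origin at its centre
- nut_2: hazelnut in its shell, a round nut 20 mm across, loose; origin at its centre
- nut_3: hazelnut in its shell, a round nut 20 mm across, loose; origin at its centre
- nut_4: hazelnut in its shell, a round nut 20 mm across, loose; origin at its centre
- nut_5: hazelnut in its shell, a round nut 20 mm across, loose; origin at its centre
- pepper_mill: turned wooden pepper mill, 58 mm wide and 170 mm tall, a bystander; origin at the centre of its underside
- spice_jar: the loose glass spice jar with a dark cap, 41 mm wide and 105 mm tall, a bystander; origin at the centre of its underside. Of the two like jars it is the one nearer the middle of the far edge.
- mustard_jar: squat jar with a screw lid, 62 mm wide and 86 mm tall, which stays put at the far edge of the table among the bystanders; origin at the centre of its underside. Other clutter (a second spice jar 105 mm tall in the far left corner; a board with a plate, a phone and a packet, all under 60 mm, nearer the robot) stays put too.

How it is judged (in metres and radians):
On the way, in this order (a step that is already met when the one before it is completed fails the run):
1. all five nuts are in the mortar while the pestle still stands in its block (horizontal distance between each of nut_1, nut_2, nut_3, nut_4, nut_5 and mortar_rim below 0.05 m and height (world z) of each of nut_1, nut_2, nut_3, nut_4, nut_5 below 0.085 m and distance of pestle_center from where it was at the start of the episode below 0.02 m), for 0.2 s.
2. the mug stands upright on the table again while the pestle still stands in its block (angle between mug_center's own z axis and vertical below 0.12 rad and height (world z) of mug_center below 0.03 m and linear speed of mug below 0.03 m/s and distance of pestle_center from where it was at the start of the episode below 0.02 m), for 0.2 s.
At the end, for the whole second after the job is handed in: All five nuts in the mortar; mug upright (7 deg) at rest on the table, let go; fingers hold the pestle at rest, upright within 10 deg, head down, its lower end within 30 mm of the mortar's axis and 3 mm or more below the rim, touching no nut, mortar or block (horizontal distance between each of nut_1, nut_2, nut_3, nut_4, nut_5 and mortar_rim below 0.05 m and height (world z) of each of nut_1, nut_2, nut_3, nut_4, nut_5 below 0.085 m and angle between mug_center's own z axis and vertical below 0.12 rad and height (world z) of mug_center below 0.03 m and linear speed of each of mug, pestle below 0.03 m/s and contact force between the fingers and mug below 0.2 N and angle between pestle_center's own z axis and vertical below 0.17 rad and horizontal distance between pestle_foot and mortar_rim below 0.03 m and height (world z) of pestle_foot below 0.092 m and contact force between pestle and the fingers above 1 N and contact force between pestle and mortar below 0.2 N and contact force between pestle and block below 0.2 N and contact force between pestle and nut_1 below 0.2 N and contact force between pestle and nut_2 below 0.2 N and contact force between pestle and nut_3 below 0.2 N and contact force between pestle and nut_4 below 0.2 N and contact force between pestle and nut_5 below 0.2 N); the arm keeps its last pose, push and grip.
It fails at once if the pepper mill is pushed more than 30 mm or tipped over (distance of pepper_mill from where it was at the start of the episode above 0.03 m or angle between pepper_mill's own z axis and vertical above 0.5 rad).
It fails at once if the spice jar is pushed more than 30 mm or tipped over (distance of spice_jar from where it was at the start of the episode above 0.03 m or angle between spice_jar's own z axis and vertical above 0.5 rad).
It also fails if it takes over 72 s, if anything falls off the work surface, if the arm or the gripper's body presses on something with over 40 N, if the wrist force passes 120 N, or if a joint passes its speed limit or range.

## Working session

There is one attempt and no reset: what is moved stays moved. The work goes in short steps, Python scripts to look and compute and a tool call to move; the robot and the scene stay as the last step left them, time stands still between calls to the robot, and variables do not carry over. Pictures are saved under pics/ and viewed, at most 10 in all, crops included, and the job is handed in when it is done.

Besides the shell and the picture viewer there is one more tool, called after "Emit:" by a JSON object that holds its "op" and its "data", one argument or row to a line. apply_moves: Moves the arm, as the interface text tells. Its arguments: {"type":"object","properties":{"steps":{"type":"array","items":{"type":"array","items":{"type":"array","items":{"type":"number"}}}}},"required":["steps"]}

```bash
mkdir -p pics; ls; python3 - <<'E'
from rig import bot
import cv2,numpy as np
for n in("scene","side"):
    m=bot.camera_model(n);print(n,np.round(m["intrinsics"],1).tolist(),m["k1"],np.round(m["R"],3).tolist(),np.round(m["t"],3), np.round(-np.array(m["R"]).T@m["t"],3))
    cv2.imwrite(f"pics/{n}0.png",bot.capture(n))
s=bot.read_state();print(s["time_s"],s["position"],np.round(s["tcp_rot"],3).tolist())
E
```

```text
pics
scene [[478.8, 0.0, 315.9], [0.0, 478.8, 198.4], [0.0, 0.0, 1.0]] 0.029067468323342494 [[-0.698, -0.716, 0.003], [-0.564, 0.548, -0.618], [0.44, -0.433, -0.786]] [0.36  0.313 0.971] [0.001 0.507 0.956]
side [[373.4, 0.0, 319.4], [0.0, 373.4, 192.1], [0.0, 0.0, 1.0]] 0.01356514749886971 [[0.976, -0.22, -0.001], [-0.121, -0.536, -0.835], [0.183, 0.815, -0.55]] [-0.491  0.144  0.772] [ 0.355 -0.66   0.544]
0.1 [6.24368576e-01 1.56797288e-04 2.32682323e-01] [[-0.0, 1.0, -0.002], [1.0, 0.0, 0.0], [0.0, -0.002, -1.0]]
```

View pics/scene0.png

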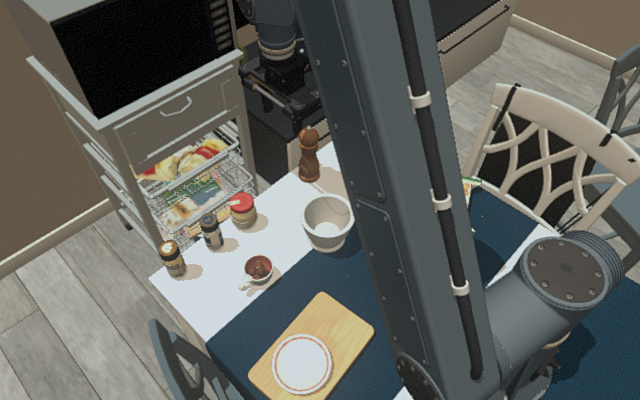

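View pics/side0.png

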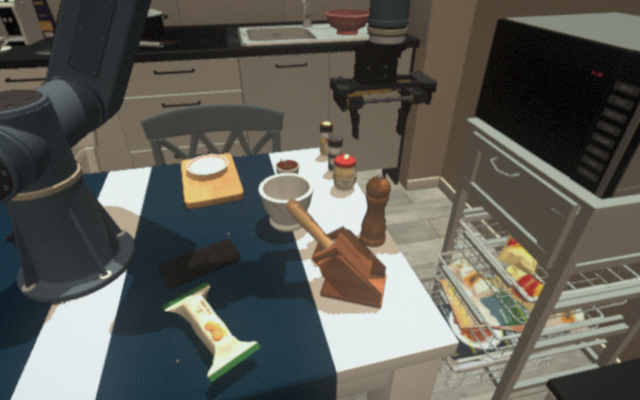

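Scene view: mug at about (258,269) with its handle at (245,283), and mortar rim around (329,215). Side view: pestle handle from (292,205) down to (330,245), block at about (350,270), mill (377,210), spice jar (335,150). I'll zoom in on these next.

```bash
cat > h.py <<'E'
import numpy as np, cv2
from rig import bot
def ray(m,u,v):
    K=np.array(m["intrinsics"]);R=np.array(m["R"]);t=np.array(m["t"])
    d=np.array([(u-K[0,2])/K[0,0],(v-K[1,2])/K[1,1]]);s=d.copy()
    for _ in range(20): s=d/(1+m["k1"]*(s@s))
    w=R.T@np.array([s[0],s[1],1]);return -R.T@t,w/np.linalg.norm(w)
def onz(m,u,v,z):
    c,w=ray(m,u,v);return c+w*(z-c[2])/w[2]
def proj(m,X):
    K=np.array(m["intrinsics"]);p=np.array(m["R"])@np.array(X)+m["t"];s=p[:2]/p[2]
    s=s*(1+m["k1"]*(s@s));return K[:2,:2]@s+K[:2,2]
def tri(m1,p1,m2,p2):
    c1,w1=ray(m1,*p1);c2,w2=ray(m2,*p2)
    a=np.linalg.lstsq(np.c_[w1,-w2],c2-c1,rcond=None)[0]
    A,B=c1+a[0]*w1,c2+a[1]*w2;return (A+B)/2,np.linalg.norm(A-B)
E
python3 - <<'E'
from h import *
a=cv2.imread("pics/scene0.png");b=cv2.imread("pics/side0.png")
c1=cv2.resize(a[185:305,220:360],None,fx=4,fy=4,interpolation=cv2.INTER_CUBIC)[:, :400] if 0 else None
l=cv2.resize(a[190:300,230:360],(390*1,330),interpolation=cv2.INTER_CUBIC)
r=cv2.resize(b[165:310,255:395],(410,425),interpolation=cv2.INTER_CUBIC)
o=np.zeros((425,800,3),np.uint8);o[:330,:390]=l;o[:,390:]=r
cv2.imwrite("pics/m1.png",o)
ms,md=bot.camera_model("scene"),bot.camera_model("side")
print("mug",onz(ms,258,266,.049),"mortar",onz(ms,328,215,.095),onz(md,286,188,.095))
print("handle",onz(ms,245,284,.036), "pestle top",onz(md,293,205,.16))
E
```

```text
mug [0.46294879 0.22717811 0.049     ] mortar [0.43063772 0.04596476 0.095     ] [0.43616859 0.03825568 0.095     ]
handle [0.45513591 0.27142583 0.036     ] pestle top [ 0.42837035 -0.12102778  0.16      ]
```

View pics/m1.png

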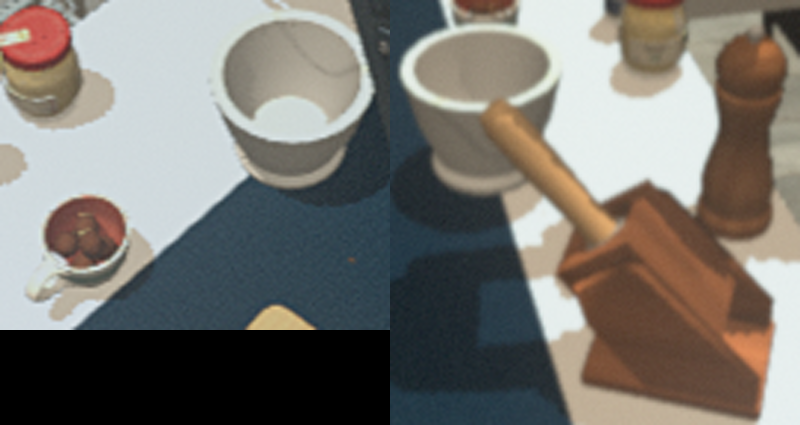

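The zoomed crop shows the handle at about (243,284) px in the scene view, pointing down-left from the mug mouth at (258.5,267.5). The mortar rim extremes are clear, and the side view shows the pestle tip at (291,203).

```bash
cat >> h.py <<'E'
from scipy.spatial.transform import Rotation as Ro
def circ(m,pts,z):
    P=np.array([onz(m,u,v,z)[:2] for u,v in pts])
    s=np.linalg.lstsq(np.c_[2*P,np.ones(len(P))],(P**2).sum(1),rcond=None)[0]
    return s[:2],np.sqrt(s[2]+s[:2]@s[:2])
def delta(p,R,p0=None,R0=None):
    s=bot.read_state();p0=s["position"] if p0 is None else p0;R0=np.array(s["tcp_rot"]) if R0 is None else R0
    return np.round(np.r_[100*(R0.T@(np.array(p)-p0)),Ro.from_matrix(R0.T@R).as_rotvec(degrees=True)],2).tolist()
def hold(h,phi):  # tool frame: handle direction h (deg, world yaw), slope phi below horizontal
    a,f=np.radians([h,phi]);o=np.array([np.cos(a),np.sin(a),0])
    z=-np.cos(f)*o-np.sin(f)*np.array([0,0,1]);y=np.array([np.sin(a),-np.cos(a),0])
    return np.c_[np.cross(y,z),y,z]
E
python3 - <<'E'
from h import *
ms,md=bot.camera_model("scene"),bot.camera_model("side")
s=lambda L:[(230+x/3,190+y/3) for x,y in L]
d=lambda L:[(255+(x-390)/2.93,165+y/2.93) for x,y in L]
print("mortar",circ(ms,s([(211,80),(375,90),(290,10),(297,143),(228,35),(360,40)]),.095),circ(md,d([(400,65),(561,65),(480,24),(480,110)]),.095))
c,r=circ(ms,s([(43,235),(131,237),(86,193),(88,272),(60,206),(114,203)]),.049);print("mug",c,r)
h=onz(ms,*s([(41,280)])[0],.036)[:2];e=h-c;print("handle",h,np.linalg.norm(e),np.degrees(np.arctan2(e[1],e[0])))
H=np.degrees(np.arctan2(e[1],e[0]))
R=hold(90,45);p=np.r_[c+np.array([0,.0505]),.036]-R[:,2]*(.10)
print(p,delta(p,R))
E
```

```text
mortar (array([0.4314941 , 0.04603202]), np.float64(0.061116943078921716)) (array([0.43662888, 0.042526  ]), np.float64(0.06107675324419026))
mug [0.45843775 0.22797765] 0.0317035761122893
handle [0.45836729 0.2724612 ] 0.04448360104758323 90.09074315927343
[0.45843775 0.34918833 0.10671068] [34.9, -16.57, 12.64, -0.1, -45.02, 0.04]
```

Emit:
{"op": "apply_moves", "data": {
  "steps": [
    [[3,-6,0,0,-5,0,1],[8,-12,0,0,-12,0,1],[13,-16.6,0,0,-20,0,1],[18,-16.6,0,0,-28,0,1],[23,-16.6,0,0,-36,0,1],[28,-16.6,0,0,-45,0,1],[34.9,-16.6,4,0,-45,0,1],[34.9,-16.6,8,0,-45,0,1],[34.9,-16.6,8,0,-45,0,1],[34.9,-16.6,8,0,-45,0,1],[34.9,-16.6,8,0,-45,0,1]]
  ]
}}

```text
time_s: 1.48
position: [0.4601, 0.3485, 0.1561]
tcp_rot: [[0.003, 1.0, 0.001], [0.708, -0.002, -0.706], [-0.706, 0.003, -0.708]]
force: [0.7, -0.6, 0.6]
opening: 0.996
grasp_force: 0.0
```

```bash
python3 - <<'E'
from h import *
s=bot.read_state();print(np.round(s["joint_positions"],2),s["position"],np.round(s["tcp_rot"],3).tolist(),s["force"])
m=bot.camera_model("wrist");w=bot.capture("wrist")
sc=bot.capture("scene");o=np.zeros((400,800,3),np.uint8)
o[:,:533]=cv2.resize(w,(533,333)) if 0 else np.pad(cv2.resize(w,(533,333)),((0,67),(0,0),(0,0)))
o[:,533:]=cv2.resize(sc[190:310,220:300],(267,400))
cv2.imwrite("pics/w1.png",o);cv2.imwrite("pics/w1full.png",w);cv2.imwrite("pics/s1full.png",sc)
print(proj(m,[.458,.228,.049]),proj(m,[.458,.2785,.036]),np.round(m["R"],3).tolist(),m["intrinsics"])
E
```

```text
[ 41.58  48.19  73.22 -31.93  91.72  50.48] [0.46006674 0.34846223 0.15611761] [[0.003, 1.0, 0.001], [0.708, -0.002, -0.706], [-0.706, 0.003, -0.708]] [ 0.74257263 -0.60902549  0.57086459]
[318.26440422 198.524407  ] [317.87360586 163.65305904] [[1.0, -0.002, 0.003], [-0.003, -0.471, 0.882], [-0.0, -0.882, -0.471]] [[277.96054337   0.         320.26143667]
 [  0.         277.96054337 202.50359375]
 [  0.           0.           1.        ]]
```

View pics/w1.png

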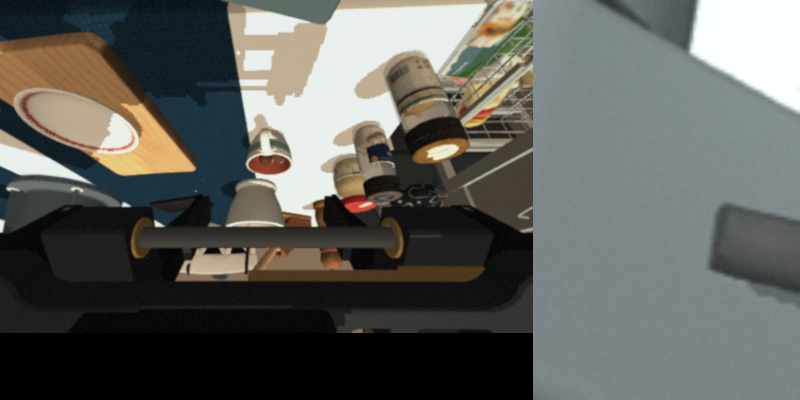

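```bash
python3 - <<'E'
from h import *
w=cv2.imread("pics/w1full.png");ms=bot.camera_model("scene")
print("jar2 top",onz(ms,168,245,.105),"spice",onz(ms,208,218,.105),"mustard",onz(ms,243,200,.086),"mill",onz(ms,310,180,0))
b=w[130:240,270:370];cv2.imwrite("pics/w1c.png",cv2.resize(b,None,fx=5,fy=5,interpolation=cv2.INTER_CUBIC))
E
```

```text
jar2 top [0.60435934 0.34655228 0.105     ] spice [0.60280359 0.24518373 0.105     ] mustard [0.60171723 0.15118709 0.086     ] mill [ 0.59088289 -0.05158217  0.        ]
```

View pics/w1c.png

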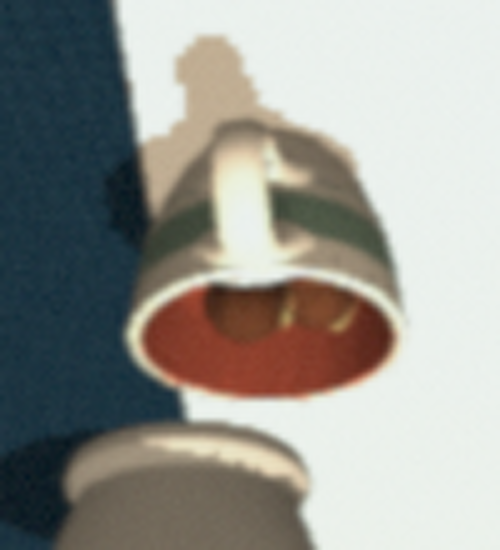

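The crop shows the mug mouth centred at about (323,196.6) px and the handle's outer bar at about (318.6,170), so the handle leans slightly to -x.

```bash
python3 - <<'E'
from h import *
m=bot.camera_model("wrist");s=lambda L:[(270+x/5,130+y/5) for x,y in L]
c,r=circ(m,s([(127,330),(404,330),(265,398),(250,270),(165,380),(370,380)]),.049);print("mug",c,r)
h=onz(m,*s([(243,205)])[0],.04)[:2];e=h-c;H=np.degrees(np.arctan2(e[1],e[0]));print(h,np.linalg.norm(e),H)
c=(c+[.4584,.228])/2
a=np.radians(H);R=hold(H,45);g=np.r_[c+.0505*np.array([np.cos(a),np.sin(a)]),.037]
for b in (.04,.003):
  p=g+R[:,2]*(.008-b);print(p,delta(p,R))
E
```

```text
mug [0.46376078 0.22997415] 0.03156668352080371
[0.45853435 0.27166509] 0.04201726079977525 97.14540368752809
[0.45198423 0.30154656 0.05962742] [3.46, -0.81, 10.14, -4.99, -0.11, -5.23]
[0.45523858 0.2755868  0.03346447] [3.46, -0.49, 13.83, -4.99, -0.11, -5.23]
```

```bash
python3 - <<'E'
from h import *
R=hold(95,45);g=np.array([.458,.279,.037])
for b in (.05,.004):
  p=g+R[:,2]*(.008-b);print(p,delta(p,R))
E
```

```text
[0.45541161 0.30858547 0.06669848] [3.46, -0.47, 9.14, -3.48, -0.12, -3.71]
[0.45824651 0.27618234 0.03417157] [3.46, -0.19, 13.73, -3.48, -0.12, -3.71]
```

Emit:
{"op": "apply_moves", "data": {
  "steps": [
    [[3.5,-0.5,4,-3.5,-0.1,-3.7,1],[3.5,-0.5,9,-3.5,-0.1,-3.7,1],[3.5,-0.4,10.5,-3.5,-0.1,-3.7,1],[3.5,-0.3,12,-3.5,-0.1,-3.7,1],[3.5,-0.2,13.2,-3.5,-0.1,-3.7,1],[3.5,-0.2,13.7,-3.5,-0.1,-3.7,1],[3.5,-0.2,13.7,-3.5,-0.1,-3.7,0.5],[3.5,-0.2,13.7,-3.5,-0.1,-3.7,0],[3.5,-0.2,13.7,-3.5,-0.1,-3.7,-0.5],[3.5,-0.2,13.7,-3.5,-0.1,-3.7,-1],[3.5,-0.2,13.7,-3.5,-0.1,-3.7,-1],[3.5,-0.2,13.7,-3.5,-0.1,-3.7,-1],[3.5,-0.2,13.7,-3.5,-0.1,-3.7,-1]]
  ]
}}

```text
time_s: 3.2
position: [0.4569, 0.2769, 0.0319]
tcp_rot: [[-0.064, 0.996, 0.061], [0.703, 0.089, -0.706], [-0.708, -0.003, -0.706]]
force: [0.2, 0.2, -0.7]
opening: 0.284
grasp_force: 0.0
```

```bash
python3 - <<'E'
from h import *
s=bot.read_state();print(np.round(s["joint_positions"],2),s["position"],np.round(s["tcp_rot"],3).tolist(),s["force"],s["opening"]*87,s["grasp_force"])
# fit arm geometry from 3 poses
D=[([-10.227,30.224,82.088,0,67.689,-10.227],[.625,0,.234],[[0,1,0],[1,0,0],[0,0,-1]]),
([41.58,48.19,73.22,-31.93,91.72,50.48],[0.46006674,0.34846223,0.15611761],[[0.003,1.0,0.001],[0.708,-0.002,-0.706],[-0.706,0.003,-0.708]]),
(s["joint_positions"],s["position"],s["tcp_rot"])]
import json,itertools;json.dump([[list(map(float,a)),list(map(float,b)),np.array(c).tolist()] for a,b,c in D],open("poses.json","w"))
for sg in itertools.product([1,-1],repeat=2):
  for q,p,R in D:
    r=lambda ax,a:Ro.from_euler(ax,a,degrees=True).as_matrix()
    F=r('z',q[0])@r('y',q[1]+q[2])@r('z',sg[0]*q[3])@r('y',q[4])@r('z',sg[1]*q[5])
    print(sg,np.round(F.T@np.array(R),2).tolist())
E
```

```text
[ 38.06  54.78  85.26 -38.34  72.99  55.56] [0.45694712 0.27691411 0.03191279] [[-0.064, 0.996, 0.061], [0.703, 0.089, -0.706], [-0.708, -0.003, -0.706]] [ 0.23548603  0.1943198  -0.67691317] 24.71169060672409 0.0
(1, 1) [[-0.0, -1.0, -0.0], [1.0, 0.0, -0.0], [0.0, -0.0, 1.0]]
(1, 1) [[0.0, -1.0, -0.0], [1.0, -0.0, -0.0], [0.0, 0.0, 1.0]]
(1, 1) [[0.0, -1.0, 0.0], [1.0, 0.0, 0.0], [-0.0, 0.0, 1.0]]
(1, -1) [[0.35, -0.94, -0.0], [0.94, 0.35, 0.0], [0.0, -0.0, 1.0]]
(1, -1) [[-0.98, 0.19, 0.0], [-0.19, -0.98, 0.0], [0.0, 0.0, 1.0]]
(1, -1) [[-0.93, 0.36, -0.0], [-0.36, -0.93, 0.0], [-0.0, 0.0, 1.0]]
(-1, 1) [[-0.0, -1.0, -0.0], [1.0, 0.0, -0.0], [0.0, -0.0, 1.0]]
(-1, 1) [[-0.3, -0.67, -0.68], [0.77, 0.25, -0.58], [0.56, -0.7, 0.44]]
(-1, 1) [[-0.04, -0.46, -0.89], [0.71, 0.61, -0.35], [0.7, -0.65, 0.3]]
(-1, -1) [[0.35, -0.94, -0.0], [0.94, 0.35, 0.0], [0.0, -0.0, 1.0]]
(-1, -1) [[-0.7, -0.12, 0.7], [-0.44, -0.7, -0.56], [0.56, -0.7, 0.44]]
(-1, -1) [[-0.65, -0.41, 0.65], [-0.3, -0.65, -0.7], [0.7, -0.65, 0.3]]
```

Emit:
{"op": "apply_moves", "data": {
  "steps": [
    [[0,0,0,0,0,0,-1],[0,0,0,0,0,0,-1],[0,0,0,0,0,0,-1],[0,0,0,0,0,0,-1]]
  ]
}}

```text
time_s: 3.7
position: [0.4571, 0.277, 0.0319]
tcp_rot: [[-0.064, 0.996, 0.061], [0.703, 0.089, -0.706], [-0.708, -0.002, -0.706]]
force: [-0.3, -0.4, -0.0]
opening: 0.117
grasp_force: 29.9
```

```bash
cat >> h.py <<'E'
import json
from scipy.optimize import least_squares
r_=lambda ax,a:Ro.from_euler(ax,a,degrees=True).as_matrix()
M=np.array([[0,-1,0],[1,0,0],[0,0,1.]])
def basis(q):
    A=r_('z',q[0]);B=A@r_('y',q[1]);C=A@r_('y',q[1]+q[2]);E=C@r_('z',q[3])@r_('y',q[4])
    return A,B,C,E,E@r_('z',q[5])@M
def fk(q,k):
    A,B,C,E,R=basis(q);return A@k[:3]+B[:,2]*k[3]+C[:,0]*k[4]+C[:,2]*k[5]+E[:,2]*k[6],R
def log():
    s=bot.read_state();P=json.load(open("poses.json"));P.append([list(s["joint_positions"]),list(map(float,s["position"])),np.array(s["tcp_rot"]).tolist()])
    json.dump(P,open("poses.json","w"));return s
def fit():
    P=json.load(open("poses.json"))
    x0=np.array([0,0,.3,.35,0,.35,.25])
    f=least_squares(lambda k:np.r_[np.concatenate([fk(q,k)[0]-p for q,p,_ in P]),1e-3*(k-x0)],x0)
    return f.x,np.abs(f.fun[:-7]).max()
LO=np.array([-176.69,-43.24,12.49,-82,0,-163.58])+2;HI=np.array([176.69,126.21,139.97,262,151.66,163.58])-2
def ik(p,R,k,q0):
    def e(q):
        a,b=fk(q,k);return np.r_[10*(a-p),Ro.from_matrix(b.T@R).as_rotvec()]
    f=least_squares(e,np.clip(q0,LO+.1,HI-.1),bounds=(LO,HI),x_scale=30);return f.x,np.linalg.norm(f.fun)
E
python3 - <<'E'
from h import *
s=bot.read_state();print(s["opening"]*87,s["grasp_force"],s["force"]);k,e=fit();print(np.round(k,3),e)
E
```

```text
10.213542622436037 29.948596724985777 [-0.29582902 -0.43435225 -0.00733019]
[-0.001  0.111  0.274  0.589  0.115  0.392  0.294] 0.00010217310557666948
```

Emit:
{"op": "apply_moves", "data": {
  "steps": [
    [[-0.7,0,-0.7,0,0,0,-1],[-2.1,0,-2.1,0,0,0,-1],[-4.2,0,-4.2,0,0,0,-1],[-6.5,0,-6.5,0,0,0,-1],[-9,0,-9,0,0,0,-1],[-11.3,0,-11.3,0,0,0,-1],[-13,0,-13,0,0,0,-1],[-13.4,0,-13.4,0,0,0,-1],[-13.4,0,-13.4,0,0,0,-1]]
  ]
}}

```text
time_s: 4.82
position: [0.4571, 0.2772, 0.2213]
tcp_rot: [[-0.065, 0.996, 0.061], [0.703, 0.089, -0.705], [-0.708, -0.003, -0.706]]
force: [-0.3, 0.2, -2.2]
opening: 0.119
grasp_force: 29.9
```

```bash
python3 - <<'E'
from h import *
s=log();print(s["position"],s["opening"]*87,s["grasp_force"],s["force"]);k,e=fit();print(np.round(k,4),e)
q0=np.array(s["joint_positions"])
mo=np.array([.434,.044])
# pour search: handle yaw H, side sg, theta; mouth centre over mortar point
def pourpose(H,sg,th,mouth,phi=45):
    a=np.radians(H);o=np.array([np.cos(a),np.sin(a),0]);R0=hold(H,phi)
    g0=.0505*o+np.array([0,0,.036-.049])+R0[:,2]*.004  # TCP rel. mouth centre (b=.004)
    W=Ro.from_rotvec(sg*np.radians(th)*o).as_matrix()
    return mouth+W@g0,W@R0
if __name__=="__main__":
  for H in range(0,360,30):
    for sg in(1,-1):
      out=[];q=q0.copy();ok=1
      for th in (0,40,80,115):
        best=None
        for dq4 in (0,90,-60,180):
          p,R=pourpose(H,sg,th,np.r_[mo,.17+.03*(th<100)])
          x,er=ik(p,R,k,q+np.array([0,0,0,dq4,0,0]) if th==0 else q)
          if best is None or er<best[1]:best=(x,er)
          if th>0:break
        q,er=best;out.append(round(er,3))
      print(H,sg,out,np.round(q))
E
```

```text
[0.45713496 0.27718992 0.22125463] 10.349687642365543 29.93858463198194 [-0.31325284  0.2421688  -2.15018036]
[-0.0008  0.1109  0.2743  0.5885  0.1143  0.3923  0.2943] 0.00015222781932397456
0 1 [np.float64(0.0), np.float64(0.0), np.float64(0.0), np.float64(0.0)] [-20.  70.  73.  34. 140.   2.]
0 -1 [np.float64(0.0), np.float64(0.0), np.float64(0.0), np.float64(0.091)] [  9.  71.  70. -52. 137. 162.]
30 1 [np.float64(0.0), np.float64(0.0), np.float64(0.0), np.float64(0.0)] [ -7.  72.  66.  10. 149. -12.]
30 -1 [np.float64(0.0), np.float64(0.0), np.float64(0.0), np.float64(0.144)] [ 20.  69.  81. -65. 123. 162.]
60 1 [np.float64(0.0), np.float64(0.0), np.float64(0.0), np.float64(0.0)] [  5.  72.  68. -22. 147. -33.]
60 -1 [np.float64(0.0), np.float64(0.0), np.float64(0.0), np.float64(0.342)] [ 29.  65.  95. -74. 108. 162.]
90 1 [np.float64(0.0), np.float64(0.0), np.float64(0.0), np.float64(0.0)] [ 17.  70.  77. -43. 134. -41.]
90 -1 [np.float64(0.0), np.float64(0.0), np.float64(0.299), np.float64(0.621)] [ 35.  58. 108. -80.  94. 162.]
120 1 [np.float64(0.0), np.float64(0.0), np.float
[... 1031 characters left out ...]
float64(0.74)] [-38.  74.  97.  36. 126. 162.]
270 1 [np.float64(0.0), np.float64(0.0), np.float64(0.0), np.float64(0.0)] [-59.  77. 126.  68. 100. -40.]
270 -1 [np.float64(0.0), np.float64(0.0), np.float64(0.405), np.float64(0.68)] [-17.  74.  76.   2. 147. 162.]
300 1 [np.float64(0.0), np.float64(0.0), np.float64(0.0), np.float64(0.0)] [-46.  68. 105.  58. 111. -13.]
300 -1 [np.float64(0.0), np.float64(0.0), np.float64(0.179), np.float64(0.451)] [ -9.  73.  69. -20. 149. 162.]
330 1 [np.float64(0.0), np.float64(0.0), np.float64(0.0), np.float64(0.0)] [-33.  68.  87.  48. 125.   1.]
330 -1 [np.float64(0.0), np.float64(0.0), np.float64(0.0), np.float64(0.219)] [ -1.  73.  67. -37. 146. 162.]
```

```bash
cat >> h.py <<'E'
mo=np.array([.434,.044])
def pourpose(H,sg,th,mouth,phi=45):
    a=np.radians(H);o=np.array([np.cos(a),np.sin(a),0]);R0=hold(H,phi)
    g0=.0505*o+np.array([0,0,.036-.049])+R0[:,2]*.004
    W=Ro.from_rotvec(sg*np.radians(th)*o).as_matrix()
    return mouth+W@g0,W@R0
E
python3 - <<'E'
from h import *
s=bot.read_state();k,e=fit();q0=np.array(s["joint_positions"])
for H in(110,120,130,140):
  q=q0.copy();a=np.radians(H);d=np.array([np.sin(a),-np.cos(a)])
  for th in(0,30,60,90,110):
    p,R=pourpose(H,1,th,np.r_[mo-.02*d,.18+.03*(th<40)]);q,er=ik(p,R,k,q)
    print(H,th,round(er,3),np.round(q),delta(p,R) if H in(120,130) else "")
E
```

```text
110 0 0.0 [ 25.  29. 116. -57.  57.  47.] 
110 30 0.0 [ 24.  36. 104. -44.  78.  16.] 
110 60 0.0 [ 24.  49.  96. -42.  95.  -2.] 
110 90 0.0 [ 24.  59.  91. -46. 112. -21.] 
110 110 0.0 [ 24.  65.  90. -51. 121. -34.] 
120 0 0.0 [ 25.  27. 122. -67.  50.  49.] [-11.87, -8.19, 15.76, -17.74, 0.03, -17.49]
120 30 0.0 [ 26.  34. 110. -50.  71.  16.] [-12.25, -8.9, 15.85, 3.53, -6.49, -37.96]
120 60 0.0 [ 26.  48. 101. -48.  89.  -2.] [-10.71, -9.42, 17.74, 25.63, -13.01, -57.58]
120 90 0.0 [ 27.  58.  96. -51. 106. -19.] [-11.33, -9.62, 17.24, 48.59, -19.51, -76.24]
120 110 0.0 [ 26.  65.  96. -56. 116. -31.] [-11.69, -9.53, 16.83, 64.42, -23.83, -88.08]
130 0 0.0 [ 23.  26. 128. -80.  43.  52.] [-12.37, -8.73, 16.27, -24.82, 0.02, -24.56]
130 30 0.0 [ 27.  32. 116. -58.  65.  17.] [-12.84, -9.38, 16.44, -3.7, -9.12, -44.53]
130 60 0.0 [ 29.  47. 108. -55.  83.  -0.] [-11.36, -9.85, 18.39, 18.56, -18.24, -63.29]
130 90 0.0 [ 29.  58. 103. -57. 101. -16.] [-12.01, -10.03, 17.92, 42.02, -27.32, -80.69]
130 110 0.0 [ 29.  65. 102. -61. 111. -26.] [-12.35, -9.95, 17.5, 58.38, -33.34, -91.42]
140 0 0.108 [ 19.  22. 130. -80.  37.  41.] 
140 30 0.0 [ 26.  31. 122. -69.  58.  19.] 
140 60 0.0 [ 30.  46. 114. -64.  77.   3.] 
140 90 0.0 [ 31.  58. 109. -64.  96. -12.] 
140 110 0.0 [ 31.  66. 108. -68. 106. -20.]
```

Emit:
{"op": "apply_moves", "data": {
  "steps": [
    [[-1,-0.7,1.3,-1.5,0,-1.5,-1],[-3,-2,4,-4.4,0,-4.4,-1],[-5.5,-3.8,7.4,-8,0,-8,-1],[-8,-5.5,10.6,-12,0,-12,-1],[-10.4,-7.2,13.8,-15.5,0,-15.3,-1],[-11.6,-8,15.4,-17.3,0,-17,-1],[-11.9,-8.2,15.8,-17.7,0,-17.5,-1],[-12,-8.4,15.8,-12,-2,-23,-1],[-12.1,-8.6,15.8,-6,-4,-29,-1],[-12.2,-8.8,15.8,-1,-5.2,-34,-1],[-12.2,-8.9,15.8,3.5,-6.5,-38,-1],[-12.0,-9,16.3,8,-8,-42,-1],[-11.6,-9.1,16.8,13,-9.5,-46,-1],[-11.2,-9.3,17.2,19,-11,-52,-1],[-10.7,-9.4,17.7,25.6,-13,-57.6,-1],[-10.7,-9.4,17.7,25.6,-13,-57.6,-1]]
  ]
}}

```text
time_s: 6.82
position: [0.3827, 0.0699, 0.1697]
tcp_rot: [[-0.884, 0.433, -0.176], [0.306, 0.251, -0.918], [-0.353, -0.866, -0.354]]
force: [0.5, -0.5, -1.9]
opening: 0.114
grasp_force: 30.0
```

```bash
python3 - <<'E'
from h import *
s=log();print(np.round(s["joint_positions"]),s["opening"]*87,s["grasp_force"],s["force"]);print(fit())
a=np.radians(120);d=np.array([np.sin(a),-np.cos(a)])
for th in(70,80,90,100,110,118):
  print(th,delta(*pourpose(120,1,th,np.r_[mo-.02*d,.18])))
o=np.zeros((300,800,3),np.uint8)
for i,n in enumerate(("scene","side")):
  x=bot.capture(n);x=x[150:300,220:420] if i==0 else x[110:260,220:420];o[:,400*i:400*i+400]=cv2.resize(x,(400,300),interpolation=cv2.INTER_CUBIC)
cv2.imwrite("pics/p1.png",o)
E
```

```text
[ 26.  48. 101. -48.  89.  -2.] 9.90919236338422 29.95930362676802 [ 0.4642174  -0.51485416 -1.90957818]
(array([-0.00062549,  0.1109422 ,  0.27415089,  0.58853516,  0.11419648,
        0.39208316,  0.29435937]), np.float64(0.00017737950645466127))
70 [0.01, -0.59, 0.06, 7.13, 0.04, -7.03]
80 [-0.04, -0.86, 0.01, 14.2, 0.04, -14.11]
90 [-0.13, -1.11, -0.07, 21.27, 0.05, -21.18]
100 [-0.24, -1.33, -0.18, 28.34, 0.05, -28.25]
110 [-0.38, -1.53, -0.32, 35.4, 0.06, -35.33]
118 [-0.5, -1.66, -0.45, 41.06, 0.06, -40.99]
```

View pics/p1.png

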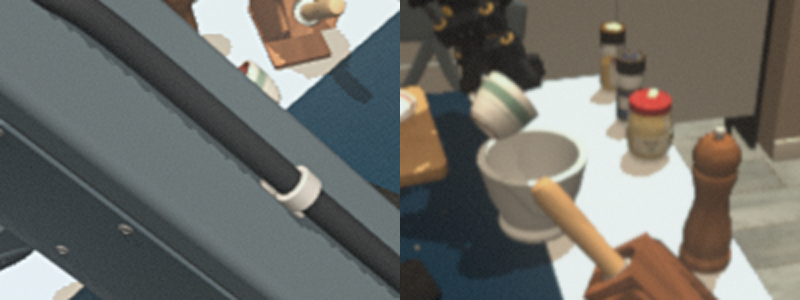

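The side view shows the mug held tilted with its mouth above the left half of the mortar mouth, facing inward. Next I pour gradually.

Emit:
{"op": "apply_moves", "data": {
  "steps": [
    [[0,-0.3,0,3.5,0,-3.5,-1],[0,-0.6,0,7.1,0,-7,-1],[0,-0.7,0,10.5,0,-10.5,-1],[0,-0.9,0,14.2,0,-14.1,-1],[-0.1,-1,0,17.5,0,-17.5,-1],[-0.1,-1.1,-0.1,21.3,0,-21.2,-1],[-0.2,-1.2,-0.1,25,0,-25,-1],[-0.2,-1.3,-0.2,28.3,0,-28.3,-1],[-0.3,-1.4,-0.2,32,0,-32,-1],[-0.4,-1.5,-0.3,35.4,0,-35.3,-1],[-0.5,-1.6,-0.4,41,0,-41,-1],[-0.5,-1.7,-0.4,41,0,-41,-1],[-0.5,-1.7,-0.4,41,0,-41,-1],[-0.5,-1.7,-0.4,41,0,-41,-1],[-0.5,-1.7,-0.4,41,0,-41,-1],[-0.5,-1.7,-0.4,41,0,-41,-1],[-0.5,-1.7,-0.4,41,0,-41,-1]]
  ]
}}

```text
time_s: 9.05
position: [0.3793, 0.0667, 0.1904]
tcp_rot: [[-0.895, -0.406, -0.187], [0.3, -0.235, -0.925], [0.331, -0.883, 0.332]]
force: [0.9, 0.2, -0.7]
opening: 0.116
grasp_force: 30.0
```

```bash
python3 - <<'E'
from h import *
s=log();print(np.round(s["joint_positions"]),s["opening"]*87,s["grasp_force"],s["force"],s["position"])
x=bot.capture("side");cv2.imwrite("pics/p2f.png",x)
y=cv2.resize(x[110:260,220:420],(600,450),interpolation=cv2.INTER_CUBIC)
cv2.imwrite("pics/p2.png",y)
a=np.radians(120);d=np.array([np.sin(a),-np.cos(a)])
for th,z in((60,.2),(0,.22)):print(delta(*pourpose(120,1,th,np.r_[mo-.02*d,z])))
print("lifted",delta(np.array([.457,.277,.215]),hold(95,45)))
E
```

```text
[ 26.  67.  97. -58. 118. -35.] 10.106936045822922 29.958719511541858 [ 0.91454206  0.18021546 -0.69791118] [0.37929217 0.06671527 0.19042285]
[-0.04, -0.26, -0.14, -40.99, 0.04, 40.97]
[-0.5, -1.97, -0.59, -83.4, 0.04, 83.41]
lifted [0.16, -10.26, -20.09, -70.94, 25.71, 92.78]
```

View pics/p2.png

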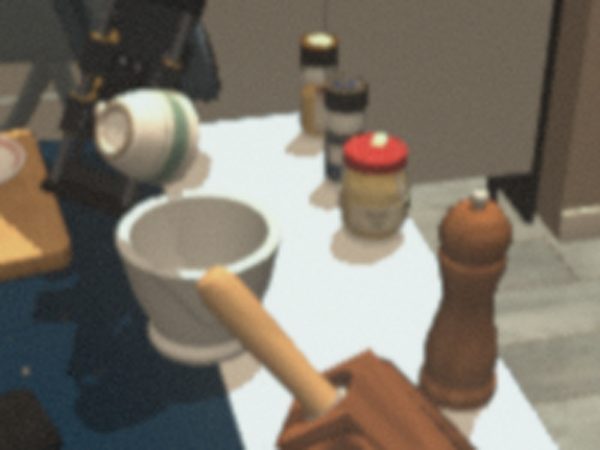

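The mug is fully tipped over the mortar (mug at (150,130) in the crop) and no nuts show on the table. The measured load also fell, so I'll return the mug.

Emit:
{"op": "apply_moves", "data": {
  "steps": [
    [[0,0,0,-8,0,8,-1],[0,-0.1,-0.1,-15,0,15,-1],[0,-0.1,-0.1,-22,0,22,-1],[0,-0.2,-0.1,-29,0,29,-1],[0,-0.3,-0.1,-36,0,36,-1],[-0.1,-0.6,-0.2,-43,0,43,-1],[-0.2,-0.9,-0.3,-50,0,50,-1],[-0.3,-1.2,-0.4,-57,0,57,-1],[-0.3,-1.4,-0.4,-64,0,64,-1],[-0.4,-1.7,-0.5,-71,0,71,-1],[-0.5,-2,-0.6,-78,0,78,-1],[-0.5,-2,-0.6,-83.4,0,83.4,-1],[-0.4,-3.7,-4,-81,4,85,-1],[-0.2,-5.4,-8,-79,9,87,-1],[0,-7,-12,-76,15,89,-1],[0.1,-8.6,-16,-73.5,20.5,91,-1],[0.2,-10.2,-20,-71,25.7,92.8,-1],[0.2,-10.3,-20.1,-71,25.7,92.8,-1],[0.2,-10.3,-20.1,-71,25.7,92.8,-1]]
  ]
}}

```text
time_s: 11.48
position: [0.4557, 0.2765, 0.2149]
tcp_rot: [[-0.063, 0.996, 0.061], [0.703, 0.087, -0.705], [-0.708, -0.002, -0.706]]
force: [0.2, -0.5, -1.9]
opening: 0.117
grasp_force: 29.9
```

```bash
python3 - <<'E'
from h import *
s=log();print(s["position"],np.round(s["tcp_rot"],3).tolist(),s["grasp_force"],s["force"])
for z in(.06,.036,.032):print(delta([.4571,.277,z],np.array(hold(95,45))))
x=bot.capture("scene");m=bot.camera_model("scene");print(proj(m,[.434,.044,.095]))
w=bot.capture("wrist");cv2.imwrite("pics/w2.png",w);cv2.imwrite("pics/s2.png",x)
E
```

```text
[0.45572277 0.27652767 0.21485939] [[-0.063, 0.996, 0.061], [0.703, 0.087, -0.705], [-0.708, -0.002, -0.706]] 29.949007104501106 [ 0.22456323 -0.51383315 -1.93000182]
[10.99, 0.17, 10.91, -0.06, 0.08, 0.09]
[12.69, 0.17, 12.61, -0.06, 0.08, 0.09]
[12.97, 0.18, 12.89, -0.06, 0.08, 0.09]
[327.55134236 213.63166191]
```

Emit:
{"op": "apply_moves", "data": {
  "steps": [
    [[3,0.1,3,0,0,0,-1],[6.5,0.2,6.5,0,0,0,-1],[9.5,0.2,9.5,0,0,0,-1],[11.3,0.2,11.2,0,0,0,-1],[12.2,0.2,12.1,0,0,0,-1],[12.6,0.2,12.5,0,0,0,-1],[12.8,0.2,12.7,0,0,0,-1],[12.95,0.2,12.85,0,0,0,-1],[12.95,0.2,12.85,0,0,0,-1]]
  ]
}}

```text
time_s: 12.7
position: [0.4591, 0.2785, 0.0335]
tcp_rot: [[-0.061, 0.996, 0.063], [0.705, 0.088, -0.704], [-0.706, 0.002, -0.708]]
force: [0.3, 0.0, -1.2]
opening: 0.118
grasp_force: 29.9
```

Emit:
{"op": "apply_moves", "data": {
  "steps": [
    [[0.08,0,0.08,0,0,0,-1],[0.15,0,0.15,0,0,0,-1],[0.15,0,0.15,0,0,0,-1]]
  ]
}}

```text
time_s: 13.08
position: [0.4592, 0.2786, 0.0317]
tcp_rot: [[-0.061, 0.996, 0.063], [0.704, 0.088, -0.704], [-0.707, 0.002, -0.707]]
force: [-0.3, 3.4, 5.1]
opening: 0.118
grasp_force: 30.0
```

Emit:
{"op": "apply_moves", "data": {
  "steps": [
    [[0,0,0,0,0,0,-0.6],[0,0,0,0,0,0,-0.3],[0,0,0,0,0,0,0],[0,0,0,0,0,0,0.3],[0,0,0,0,0,0,0.3],[0,0,0,0,0,0,0.3],[0,0,-0.5,0,0,0,0.3],[0,0,-2,0,0,0,0.3],[0,0,-4,0,0,0,0.3],[0,0,-7,0,0,0,0.3],[-3,0,-11,0,0,0,0.3],[-6,0,-14,0,0,0,0.3],[-10,0,-16,0,0,0,0.3],[-10,0,-16,0,0,0,0.3]]
  ]
}}

```text
time_s: 14.82
position: [0.4563, 0.3217, 0.2191]
tcp_rot: [[-0.057, 0.996, 0.067], [0.708, 0.088, -0.7], [-0.704, 0.008, -0.711]]
force: [-0.7, 0.3, -0.3]
opening: 0.65
grasp_force: 0.0
```

```bash
python3 - <<'E'
from h import *
s=log();print(s["time_s"],s["position"],s["opening"],s["force"],np.round(s["joint_positions"]))
w=bot.capture("wrist");m=bot.camera_model("wrist");x=bot.capture("scene");d=bot.capture("side")
cv2.imwrite("pics/wf3.png",w);cv2.imwrite("pics/df3.png",d)
print(proj(m,[.462,.228,.049]),proj(m,[.434,.044,.06]))
o=np.zeros((600,800,3),np.uint8);o[:333,:533]=cv2.resize(w,(533,333));o[333:,:400]=cv2.resize(x,(427,267))[:,:400]
o[333:,400:]=cv2.resize(d[120:254,225:425],(400,267),interpolation=cv2.INTER_CUBIC);cv2.imwrite("pics/c3.png",o)
E
```

```text
14.825 [0.45627139 0.32174592 0.21912825] 0.6504670299014791 [-0.68840067  0.3310815  -0.34642099] [ 41.  41.  78. -35.  91.  45.]
[318.21167589 142.8899634 ] [293.58644353 216.76347763]
```

View pics/c3.png

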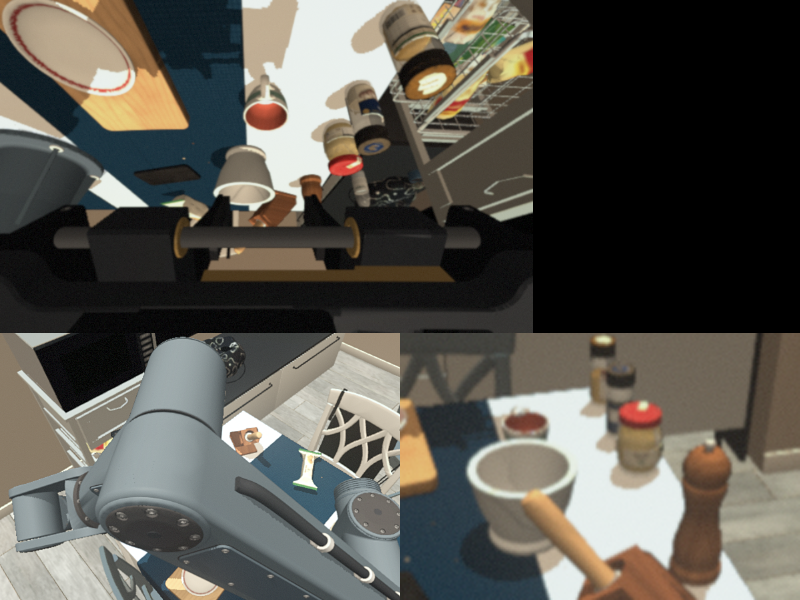

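The composite shows the mug upright and empty (wrist view (266,110)) and no stray nuts on the table. The pestle is still in its block, and its handle end is visible in the scene view at about (385,153) px. Next I localise the pestle axis.

```bash
python3 - <<'E'
from h import *
ms,md=bot.camera_model("scene"),bot.camera_model("side")
x=bot.capture("scene");d=bot.capture("side");cv2.imwrite("pics/sf4.png",x)
def mask(im,roi):
    x0,y0,x1,y1=roi;hs=cv2.cvtColor(im,cv2.COLOR_BGR2HSV).astype(int);k=np.zeros(im.shape[:2],np.uint8)
    q=hs[y0:y1,x0:x1];k[y0:y1,x0:x1]=((q[...,0]>9)&(q[...,0]<22)&(q[...,1]>70)&(q[...,2]>130)).astype(np.uint8)*255
    n,l,st,_=cv2.connectedComponentsWithStats(k);i=1+st[1:,4].argmax();ys,xs=np.where(l==i);return np.c_[xs,ys],st[i]
for nm,im,roi in(("side",d,(280,190,345,260)),("scene",x,(355,130,420,190))):
    P,st=mask(im,roi);c=P.mean(0);u=np.linalg.svd(P-c,full_matrices=False)[2][0];t=(P-c)@u;n=(P-c)@np.array([-u[1],u[0]])
    print(nm,st,c,u,"ends",c+u*t.min(),c+u*t.max(),"w",np.ptp(n))
o=np.zeros((600,800,3),np.uint8)
o[:,:400]=cv2.resize(d[185:275,280:340],(400,600),interpolation=cv2.INTER_CUBIC);o[:,400:]=cv2.resize(x[125:200,360:410],(400,600),interpolation=cv2.INTER_CUBIC)
cv2.imwrite("pics/pe.png",o)
E
```

```text
side [285 198  60  59 949] [317.41833509 228.44678609] [0.74143877 0.67102053] ends [287.14549887 201.04911619] [345.24188408 253.62779012] w 41.632340206510115
scene [355 141  37  43 924] [370.37770563 162.46212121] [-0.47262481  0.88126374] ends [382.13632687 140.53680909] [359.02843143 183.62415832] w 38.317518534764645
```

View pics/pe.png

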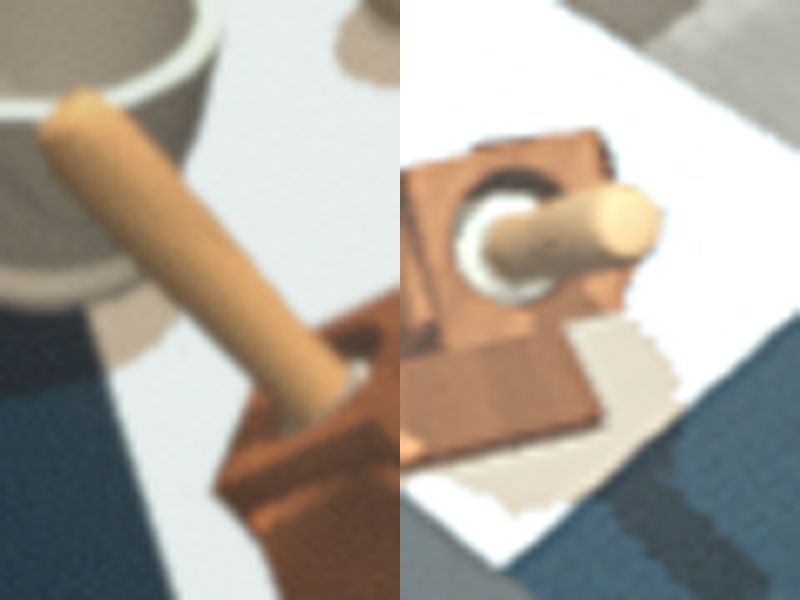

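In the crops, the side view has the handle end at (290.8,202.5) and the wood/stone junction at (328.5,245). The scene view has the end face at (388.5,152.7) and the junction at (373.1,155).

```bash
python3 - <<'E'
from h import *
ms,md=bot.camera_model("scene"),bot.camera_model("side")
E,e1=tri(ms,(388.5,152.7),md,(290.8,202.5));J,e2=tri(ms,(373.1,155),md,(328.5,245))
u=E-J;L=np.linalg.norm(u);u/=L
print(E,e1,J,e2,L,u,"tilt",np.degrees(np.arccos(u[2])),"yaw",np.degrees(np.arctan2(u[1],u[0])))
E
```

```text
[ 0.42127186 -0.13296445  0.17337172] 0.00416433493128787 [ 0.48327552 -0.16492105  0.09321054] 0.00018131570300758908 0.10626144428179514 [-0.58350101  0.30073566  0.75437699] tilt 41.02903801817566 yaw 152.73348076833506
```

```bash
cat >> h.py <<'E'
Ee=np.array([.4213,-.1330,.1735])
t_,w_=np.radians([40.5,153]);uu=np.array([np.sin(t_)*np.cos(w_),np.sin(t_)*np.sin(w_),np.cos(t_)])
def axial(u,psi):
    z=-u;y=np.cross([0,0,1.],u) if abs(u[2])<.9999 else np.array([-np.sin(w_),np.cos(w_),0]);y=y/np.linalg.norm(y)
    return np.c_[np.cross(y,z),y,z]@r_('z',psi)
def tilt(f): # axis with fraction f of the start tilt
    a=t_*f;return np.array([np.sin(a)*np.cos(w_),np.sin(a)*np.sin(w_),np.cos(a)])
E
python3 - <<'E'
from h import *
s=bot.read_state();k,e=fit();print(k,e);q0=np.array(s["joint_positions"])
print("axis check",uu)
seq=lambda psi:[(Ee+.08*uu,axial(uu,psi)),(Ee-.04*uu,axial(uu,psi)),(Ee+.07*uu,axial(uu,psi)),(Ee+.07*uu+[0,0,.04],axial(tilt(.5),psi)),(np.r_[.434,.044,.30],axial(tilt(.001),psi)),(np.r_[.434,.044,.229],axial(tilt(.001),psi))]
for psi in range(-180,180,30):
  best=None
  for st in ([-20,0,100,0,60,0],[-20,-20,120,0,40,0],[-20,0,120,90,40,0],[-20,0,120,180,40,0],[-40,0,110,-60,40,0]):
   for j6 in(-120,-40,40,120):
    x=np.array(st,float);x[5]=j6;Q=[]
    es=[]
    for p,R in seq(psi):x,er=ik(p,R,k,x);Q.append(x);es.append(er)
    if best is None or max(es)<best[0]:best=(max(es),es,Q)
   if best[0]<1e-3:break
  print(psi,np.round(best[1],3),*[np.round(x).astype(int).tolist() for x in best[2]])
E
```

```text
[-3.24553325e-04  1.10971245e-01  2.74163332e-01  5.88430938e-01
  1.14269295e-01  3.91859986e-01  2.94417747e-01] 0.0002960055809890505
axis check [-0.57866245  0.29484324  0.76040597]
-180 [0.098 0.245 0.114 0.    0.    0.   ] [-35, 6, 138, 65, 3, -162] [-33, 24, 128, 67, 2, -162] [-34, 8, 137, 66, 2, -162] [-35, 2, 123, 5, 35, -101] [-9, 10, 103, 0, 67, -72] [-9, 16, 108, 0, 55, -72]
-150 [0.09  0.234 0.096 0.    0.    0.   ] [-36, 6, 138, 85, 4, -152] [-34, 24, 129, 95, 4, -162] [-37, 8, 138, 93, 6, -162] [-35, 2, 123, 5, 35, -71] [-9, 10, 103, 0, 67, -42] [-9, 16, 108, 0, 55, -42]
-120 [0.09  0.198 0.091 0.    0.    0.   ] [-36, 6, 138, 85, 4, -122] [-38, 25, 132, 122, 12, -162] [-35, 8, 138, 117, 4, -153] [-35, 2, 123, 5, 35, -41] [-9, 10, 103, 0, 67, -12] [-9, 16, 108, 0, 55, -12]
-90 [0.09  0.105 0.091 0.    0.    0.   ] [-36, 6, 138, 85, 4, -92] [-39, 29, 137, 151, 24, -162] [-35, 8, 138, 117, 4, -123] [-35, 2, 123, 5, 35, -11] [-9, 10, 103, 0, 67, 18] [-9, 16, 108, 0, 55, 18]
-60 [0.09  0.03  0.091 0.    0.    0.   ] [-36, 6, 138, 85, 4, -62] [-35, 31, 138, 171, 28, -148] [
[... 816 characters left out ...]
7] [-35, 2, 123, 5, 35, 139] [-11, 10, 103, 3, 67, 162] [-11, 16, 109, 4, 55, 162]
90 [0.118 0.247 0.132 0.16  0.004 0.004] [-32, 6, 137, -22, 2, -162] [-30, 25, 128, -80, 2, -103] [-32, 8, 136, -22, 2, -162] [-26, 4, 123, -17, 32, -162] [-9, 10, 103, 0, 67, -162] [-9, 16, 108, 0, 56, -162]
120 [0.116 0.247 0.128 0.    0.    0.   ] [-31, 7, 137, -80, 2, -73] [-30, 25, 128, -80, 2, -73] [-33, 8, 136, 7, 2, -162] [-35, 2, 123, 5, 35, -161] [-9, 10, 103, 0, 67, -132] [-9, 16, 108, 0, 55, -132]
150 [0.116 0.247 0.122 0.    0.    0.   ] [-31, 7, 137, -80, 2, -43] [-30, 25, 128, -80, 2, -43] [-33, 8, 137, 36, 2, -162] [-35, 2, 123, 5, 35, -131] [-9, 10, 103, 0, 67, -102] [-9, 16, 108, 0, 55, -102]
```

```bash
cat >> h.py <<'E'
G0=Ee-.032*uu
def grip(u,psi,beta,yaw=0): return r_('z',yaw)@axial(u,psi)@r_('y',beta)
def tcp(g,R): return g+.008*R[:,2]
E
python3 - <<'E'
from h import *
k,e=fit();up=tilt(.001)
def seq(psi,b,yaw):
    R=grip(uu,psi,b);H=grip(tilt(.5),psi,b,yaw/2);F=grip(up,psi,b,yaw)
    return [(tcp(G0,R)-.1*R[:,2],R),(tcp(G0,R),R),(tcp(G0+.11*uu,R),R),(tcp(G0+.11*uu+[.02,.08,.07],H),H),(tcp(np.r_[.434,.044,.32],F),F),(tcp(np.r_[.434,.044,.237],F),F)]
for psi in(0,180,90,-90,60,-60,120,-120,45,-45):
 for b in(-70,-50,-35,-20,20,35,50,70):
  for yaw in (-60,0,60):
   best=None
   for st in ([-20,0,100,0,60,0],[-20,20,100,60,60,0],[-20,20,100,-60,60,0]):
    x=np.array(st,float);es=[];Q=[]
    for p,R in seq(psi,b,yaw):
        x,er=ik(p,R,k,x);es.append(er);Q.append(x)
        if er>.005:break
    if best is None or max(es)<best[0]:best=(max(es),Q)
    if max(es)<1e-3:break
   if best[0]<1e-3:
    Q=np.array(best[1]);mg=np.minimum(Q-LO,HI-Q).min();print(psi,b,yaw,"margin",round(mg),"sweep",np.round(np.abs(np.diff(Q,axis=0)).max()),np.round(Q[1]).astype(int),np.round(Q[-1]).astype(int))
E
```

```text
0 -70 -60 margin 30 sweep 27.0 [-31  38  92  -2  80  87] [-39  40 108  44  93 113]
0 -70 0 margin 21 sweep 26.0 [-31  38  92  -2  80  87] [-16  48  81  12 120 100]
0 -70 60 margin 25 sweep 26.0 [-31  38  92  -2  80  87] [  7  48  80 -28 117  67]
0 -50 -60 margin 29 sweep 28.0 [-31  30 104  -1  56  86] [-35  29 109  38  81 123]
0 -50 0 margin 29 sweep 31.0 [-31  30 104  -1  56  86] [-15  38  86   9 105 100]
0 -50 60 margin 29 sweep 30.0 [-31  30 104  -1  56  86] [  5  39  85 -22 102  66]
0 -35 -60 margin 20 sweep 35.0 [-32  25 114   1  35  84] [-29  23 109  31  72 132]
0 -35 0 margin 20 sweep 34.0 [-32  25 114   1  35  84] [-14  31  92   7  92 101]
0 -35 60 margin 20 sweep 34.0 [-32  25 114   1  35  84] [  2  31  91 -17  89  64]
0 -20 -60 margin 9 sweep 50.0 [-33  24 125  11  11  73] [-21  18 109  20  63 145]
0 -20 0 margin 9 sweep 40.0 [-33  24 125  11  11  73] [-12  24  98   5  77 103]
0 -20 60 margin 9 sweep 40.0 [-33  24 125  11  11  73] [ -2  24  98 -12  75  60]
180 20 -60 margin 9 sweep 50.0 [ -33   24  125   11   11 -107] [-21  18 109  20  63 -35]
180 20 0 margin 9 sweep 40.0 [
[... 5900 characters left out ...]
96] [-22  46  86  21 115 106]
-45 -70 0 margin 21 sweep 26.0 [-12  42  93 -35  79  96] [  1  49  77 -18 121  74]
-45 -70 60 margin 27 sweep 26.0 [-12  42  93 -35  79  96] [ 21  43  97 -52  94  57]
-45 -50 -60 margin 28 sweep 37.0 [-13  34 105 -39  56  98] [-20  37  90  17 101 108]
-45 -50 0 margin 28 sweep 30.0 [-13  34 105 -39  56  98] [  0  39  83 -14 106  74]
-45 -50 60 margin 28 sweep 32.0 [-13  34 105 -39  56  98] [ 17  33  99 -43  81  49]
-45 -35 -60 margin 19 sweep 42.0 [-16  29 115 -48  37 104] [-18  29  95  13  88 110]
-45 -35 0 margin 19 sweep 34.0 [-16  29 115 -48  37 104] [ -2  32  89 -11  92  73]
-45 -35 60 margin 19 sweep 40.0 [-16  29 115 -48  37 104] [ 11  26 102 -34  71  40]
```

```bash
python3 - <<'E'
from h import *
k,e=fit();up=tilt(.001);s=bot.read_state()
def corners(g,R):
    return np.array([g-R[:,2]*b+R[:,0]*x+R[:,1]*y for b in(.051,.16) for x in(-.0375,.0375) for y in(-.095,.095)])
for psi,b in((-60,-50),(-45,-50),(0,-40)):
    R=grip(uu,psi,b);F=grip(up,psi,b);C=corners(G0,R);D=corners(np.r_[.434,.044,.237],F)
    print(psi,b,"z tool",np.round(R[:,2],2),np.round(F[:,2],2),"ytool",np.round(R[:,1],2),"grasp body min z",C[C[:,2].argmin()].round(3),"maxy",C[C[:,1].argmax()].round(3),"final min z",D[D[:,2].argmin()].round(3))
psi,b=-60,-50
R=grip(uu,psi,b);A=tcp(G0,R)-.1*R[:,2];q,er=ik(A,R,k,np.array([-8,30,105,-53,57,103.]));print(er)
print(A,delta(A+[0,0,.03],R),delta(A,R),delta(tcp(G0,R),R))
E
```

```text
-60 -50 z tool [-0.19 -0.65 -0.74] [-0.64 -0.42 -0.64] ytool [ 0.36 -0.74  0.56] grasp body min z [ 0.45  -0.033  0.119] maxy [0.47  0.038 0.2  ] final min z [0.435 0.158 0.241]
-45 -50 z tool [-0.24 -0.49 -0.84] [-0.73 -0.24 -0.64] ytool [ 0.16 -0.87  0.46] grasp body min z [ 0.473 -0.034  0.138] maxy [0.499 0.019 0.229] final min z [0.465 0.154 0.241]
0 -40 z tool [ 0.01 -0.   -1.  ] [-0.57  0.29 -0.77] ytool [-0.45 -0.89  0.  ] grasp body min z [ 0.449 -0.041  0.2  ] maxy [ 0.448 -0.04   0.309] final min z [0.532 0.101 0.252]
5.900605409465911e-14
[ 0.45718076 -0.08278201  0.21702001] [-30.77, -3.27, 26.07, 15.03, -4.98, 71.48] [-28.65, -3.27, 28.19, 15.03, -4.98, 71.48] [-27.88, -5.71, 37.86, 15.03, -4.98, 71.48]
```

Emit:
{"op": "apply_moves", "data": {
  "steps": [
    [[-3,-0.3,1,1,0,6,1],[-7,-0.7,2,3,-1,14,1],[-11,-1.1,5,5,-1.5,22,1],[-15,-1.5,9,7,-2,30,1],[-19,-2,13,9,-3,39,1],[-23,-2.4,17,11,-3.5,48,1],[-27,-2.8,21,12.5,-4,57,1],[-30,-3.1,24.5,14,-4.5,65,1],[-30.8,-3.3,26.1,15,-5,71.5,1],[-30.8,-3.3,26.1,15,-5,71.5,1],[-29.5,-3.3,27.5,15,-5,71.5,1],[-28.7,-3.3,28.2,15,-5,71.5,1],[-28.7,-3.3,28.2,15,-5,71.5,1]]
  ]
}}

```text
time_s: 16.7
position: [0.4567, -0.0823, 0.2166]
tcp_rot: [[0.913, 0.362, -0.189], [0.161, -0.744, -0.648], [-0.375, 0.561, -0.738]]
force: [-0.1, -1.0, 0.7]
opening: 0.999
grasp_force: 0.0
```

```bash
python3 - <<'E'
from h import *
s=log();print(s["time_s"],s["position"],s["opening"],s["force"],np.round(s["joint_positions"]))
R=grip(uu,-60,-50);print(delta(tcp(G0,R),R))
w=bot.capture("wrist");m=bot.camera_model("wrist");cv2.imwrite("pics/w5.png",w)
o=np.zeros((500,800,3),np.uint8);o[:]=cv2.resize(w,(800,500))
for t in(0,.03,.06,.1):
    c=proj(m,Ee-uu*t);print(t,c);cv2.circle(o,tuple(int(v*1.25) for v in c),3,(0,0,255),1)
cv2.imwrite("pics/w5v.png",o)
E
```

```text
16.7 [ 0.45670036 -0.08227351  0.21656481] 0.9989985109116926 [-0.0933684  -1.03174939  0.72505061] [ -0.  30. 102. -44.  69.  96.]
[0.02, 0.08, 9.99, -0.02, -0.02, 0.13]
0 [320.04838528 243.58763652]
0.03 [320.09667073 211.5743717 ]
0.06 [320.14067123 182.38337409]
0.1 [320.19363805 147.22027485]
```

View pics/w5v.png

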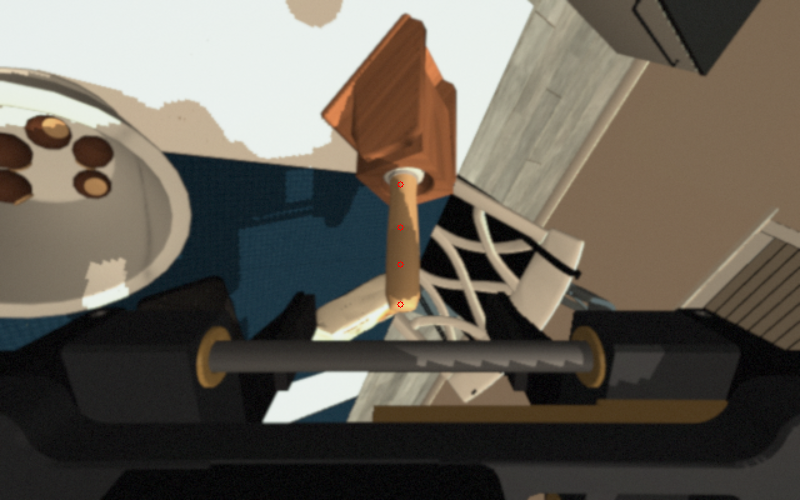

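The wrist view shows all five nuts in the mortar at left. The predicted axis points lie on the handle ((402,303) to (404,178)), so the pose estimate holds and I can approach and grip.

Emit:
{"op": "apply_moves", "data": {
  "steps": [
    [[0,0.1,3,0,0,0,1],[0,0.1,6,0,0,0,1],[0,0.1,8,0,0,0,1],[0,0.1,9.3,0,0,0,1],[0,0.1,10,0,0,0,1],[0,0.1,10,0,0,0,0.5],[0,0.1,10,0,0,0,0],[0,0.1,10,0,0,0,-0.3],[0,0.1,10,0,0,0,-0.6],[0,0.1,10,0,0,0,-1],[0,0.1,10,0,0,0,-1],[0,0.1,10,0,0,0,-1],[0,0.1,10,0,0,0,-1],[0,0.1,10,0,0,0,-1]]
  ]
}}

```text
time_s: 18.5
position: [0.4388, -0.1486, 0.1446]
tcp_rot: [[0.915, 0.358, -0.188], [0.159, -0.745, -0.648], [-0.372, 0.562, -0.739]]
force: [-0.8, 1.2, -0.9]
opening: 0.267
grasp_force: 30.0
```

```bash
python3 - <<'E'
from h import *
s=log();print(s["time_s"],s["position"],s["opening"]*87,s["grasp_force"],s["force"])
R=grip(uu,-60,-50);p0=s["position"];R0=np.array(s["tcp_rot"])
print("pull dir per cm",np.round(R0.T@uu,3))
EOF=0
E
```

```text
18.5 [ 0.43877718 -0.14862824  0.1445623 ] 23.242474378568556 29.994690727908164 [-0.75894074  1.15657036 -0.86972929]
pull dir per cm [-0.765  0.001 -0.644]
```

Emit:
{"op": "apply_moves", "data": {
  "steps": [
    [[-0.4,0,-0.3,0,0,0,-1],[-1.1,0,-1,0,0,0,-1],[-2.3,0,-1.9,0,0,0,-1],[-3.1,0,-2.6,0,0,0,-1],[-3.1,0,-2.6,0,0,0,-1]]
  ]
}}

```text
time_s: 19.12
position: [0.4151, -0.1365, 0.1764]
tcp_rot: [[0.915, 0.358, -0.186], [0.159, -0.745, -0.648], [-0.37, 0.563, -0.739]]
force: [0.5, 0.3, -0.7]
opening: 0.272
grasp_force: 30.0
```

Emit:
{"op": "apply_moves", "data": {
  "steps": [
    [[-1,0,-0.8,0,0,0,-1],[-2.3,0,-1.9,0,0,0,-1],[-3.8,0,-3.2,0,0,0,-1],[-5.3,0,-4.5,0,0,0,-1],[-6.3,0,-5.3,0,0,0,-1],[-6.5,0,-5.5,0,0,0,-1],[-6.5,0,-5.5,0,0,0,-1]]
  ]
}}

```text
time_s: 20.0
position: [0.3665, -0.1115, 0.2402]
tcp_rot: [[0.915, 0.358, -0.187], [0.159, -0.745, -0.648], [-0.371, 0.563, -0.739]]
force: [0.0, 0.4, -2.4]
opening: 0.272
grasp_force: 30.0
```

```bash
python3 - <<'E'
from h import *
s=log();R0=np.array(s["tcp_rot"]);print(s["time_s"],s["position"],s["opening"]*87,s["grasp_force"],s["force"],s["moment"])
g=s["position"]-.008*R0[:,2]
d=bot.capture("side");md=bot.camera_model("side");foot=g-uu*.152;print("g",g,"foot",foot,"px foot",proj(md,foot),"junction",proj(md,foot+.073*uu),"grip",proj(md,g))
hs=cv2.cvtColor(d,cv2.COLOR_BGR2HSV);cv2.imwrite("pics/d6.png",d)
x=bot.capture("scene");cv2.imwrite("pics/s6.png",x);ms=bot.camera_model("scene");print(proj(ms,foot),proj(ms,g))
k,e=fit();up=tilt(.001);F=grip(up,-60,-50);H=grip(tilt(.5),-60,-50)
print(delta(tcp(g+[.01,.03,.08],H),H),delta(tcp(np.r_[.434,.044,.32],F),F),delta(tcp(np.r_[.434,.044,.237],F),F))
# light-grey head pixels along the expected axis in side view
for t in np.arange(-.01,.16,.01):
    c=proj(md,foot+uu*t).round().astype(int);print(round(t,2),c,hs[c[1],c[0]].tolist())
E
```

```text
20.0 [ 0.36648152 -0.11150495  0.24022816] 23.70665922925111 30.018012679029198 [ 0.00597946  0.40269975 -2.39580639] [0.77222073 0.07953253 0.01230323]
g [ 0.36797424 -0.1063234   0.24613775] foot [ 0.45593094 -0.15113957  0.13055605] px foot [311.83290583 226.21645271] junction [284.73523044 196.49904481] grip [253.33554115 162.08039787]
[379.4136451  153.11770987] [403.49911428 147.5950129 ]
[-1.76, 2.49, -8.1, 11.24, -10.24, -13.51] [5.33, -4.9, -16.56, 22.5, -20.36, -26.91] [8.42, -9.57, -10.43, 22.5, -20.36, -26.91]
-0.01 [315 230] [83, 9, 239]
0.0 [312 226] [83, 9, 238]
0.01 [308 222] [20, 45, 136]
0.02 [305 218] [19, 49, 197]
0.03 [301 214] [18, 46, 192]
0.04 [297 210] [19, 49, 182]
0.05 [293 206] [18, 50, 185]
0.06 [290 202] [16, 49, 182]
0.07 [286 198] [18, 47, 167]
0.08 [282 194] [16, 111, 156]
0.09 [278 189] [15, 124, 163]
0.1 [274 185] [15, 124, 160]
0.11 [270 181] [16, 126, 164]
0.12 [266 176] [16, 127, 162]
0.13 [262 172] [16, 104, 81]
0.14 [258 167] [13, 45, 40]
0.15 [254 163] [17, 46, 39]
```

Emit:
{"op": "apply_moves", "data": {
  "steps": [
    [[-0.3,0.4,-1.4,0,0,0,-1],[-0.9,1.2,-4,3,-3,-3.5,-1],[-1.4,2,-6.3,7,-6.5,-8.5,-1],[-1.8,2.5,-8.1,11.2,-10.2,-13.5,-1],[-0.2,0.8,-10,14,-12.7,-16.8,-1],[1.5,-1,-12,17,-15.4,-20.3,-1],[3.3,-2.8,-14.2,19.5,-17.8,-23.5,-1],[4.8,-4.3,-16,22,-20,-26.3,-1],[5.3,-4.9,-16.6,22.5,-20.4,-26.9,-1],[5.3,-4.9,-16.6,22.5,-20.4,-26.9,-1],[5.3,-4.9,-16.6,22.5,-20.4,-26.9,-1]]
  ]
}}

```text
time_s: 21.48
position: [0.4278, 0.0404, 0.316]
tcp_rot: [[0.54, 0.544, -0.642], [0.349, -0.839, -0.418], [-0.766, 0.002, -0.643]]
force: [0.0, 0.7, -3.0]
opening: 0.265
grasp_force: 30.0
```

```bash
python3 - <<'E'
from h import *
s=log();R0=np.array(s["tcp_rot"]);print(s["time_s"],s["position"],s["opening"]*87,s["grasp_force"],s["force"])
g=s["position"]-.008*R0[:,2];F=grip(tilt(.001),-60,-50);u=R0@F.T@np.array([0,0,1.]);print("g",g,"u",u)
for n in("side","scene"):
    d=bot.capture(n);cv2.imwrite(f"pics/{n}7.png",d);m=bot.camera_model(n);hs=cv2.cvtColor(d,cv2.COLOR_BGR2HSV)
    for L in(.08,.1,.12,.135,.14,.145,.15,.155):
        c=proj(m,g-u*L);r,x=int(round(c[1])),int(round(c[0]));print(n,L,c.round(1),hs[r,x].tolist())
    for L in(.09,.12):
        c=proj(m,g-u*L).round().astype(int);print("row",L,c,[f"{a}/{b}" for a,b in hs[c[1],c[0]-22:c[0]+23:2,1:].tolist()])
E
```

```text
21.475 [0.42776273 0.04040166 0.31598099] 23.05754926657273 30.00250883633271 [ 0.02824698  0.68193092 -3.03800257]
g [0.4329004  0.04374554 0.32112131] u [-5.12431440e-05  1.32093617e-03  9.99999126e-01]
side 0.08 [280.4 125.9] [17, 51, 154]
side 0.1 [281. 135.] [19, 51, 126]
side 0.12 [281.5 143.8] [18, 49, 119]
side 0.135 [281.9 150.3] [19, 46, 122]
side 0.14 [282.  152.5] [18, 49, 119]
side 0.145 [282.2 154.6] [22, 34, 111]
side 0.15 [282.3 156.7] [46, 19, 204]
side 0.155 [282.4 158.8] [23, 30, 215]
row 0.09 [281 130] ['39/79', '52/79', '42/79', '27/76', '24/73', '15/68', '31/82', '50/113', '50/123', '45/129', '45/129', '51/130', '48/123', '49/115', '49/105', '48/85', '53/111', '56/110', '53/111', '53/111', '51/111', '51/111', '56/113']
row 0.12 [282 144] ['20/65', '27/65', '48/79', '52/107', '51/109', '54/108', '51/100', '47/115', '45/119', '47/120', '47/120', '49/119', '46/117', '46/112', '43/101', '54/109', '54/113', '58/115', '54/109', '50/113', '54/114', '52/112', '50/112']
scene 0.08 [329.7 170.4] [100, 27, 56]
scene 0.1 [329.4 176.9] [97, 38, 61]
scene 0.12 [329.2 183.3] [78, 22, 59]
scene 0.135 [329.  187.9] [15, 18, 83]
scene 0.14 [329.  189.4] [40, 13, 58]
scene 0.145 [328.9 190.9] [100, 13, 60]
scene 0.15 [328.9 192.4] [105, 32, 63]
scene 0.155 [328.8 193.9] [90, 21, 61]
row 0.09 [330 174] ['114/83', '107/79', '13/60', '31/66', '23/66', '20/65', '38/61', '36/57', '40/58', '37/55', '28/63', '45/57', '41/56', '28/54', '35/58', '34/60', '27/56', '49/57', '46/50', '28/54', '31/57', '46/56', '43/53']
row 0.12 [329 183] ['15/214', '12/171', '17/181', '8/212', '16/230', '25/90', '32/64', '30/67', '27/65', '35/59', '33/61', '22/59', '40/57', '48/59', '31/58', '36/56', '22/58', '38/60', '38/54', '31/58', '32/55', '42/55', '46/55']
```

Emit:
{"op": "apply_moves", "data": {
  "steps": [
    [[0.8,0,0.6,0,0,0,-1],[2,0,1.7,0,0,0,-1],[3.4,0,2.9,0,0,0,-1],[4.8,0,4,0,0,0,-1],[5.9,0,5,0,0,0,-1],[6.7,0,5.6,0,0,0,-1],[7,0,5.9,0,0,0,-1],[7,0,5.9,0,0,0,-1],[7,0,5.9,0,0,0,-1],[7,0,5.9,0,0,0,-1],[7,0,5.9,0,0,0,-1],[7,0,5.9,0,0,0,-1]]
  ]
}}

```text
time_s: 23.08
position: [0.4283, 0.0408, 0.2241]
tcp_rot: [[0.54, 0.544, -0.642], [0.349, -0.839, -0.418], [-0.766, 0.001, -0.643]]
force: [-0.7, 0.5, -2.4]
opening: 0.273
grasp_force: 30.0
```

```bash
python3 - <<'E'
from h import *
s=log();R0=np.array(s["tcp_rot"]);print(s["time_s"],s["position"],s["grasp_force"],s["force"],np.abs(s["qvel"]).max())
g=s["position"]-.008*R0[:,2];print("foot z",g[2]-.146,g)
d=bot.capture("side");m=bot.camera_model("side");cv2.imwrite("pics/side8.png",d);hs=cv2.cvtColor(d,cv2.COLOR_BGR2HSV)
# where the head vanishes behind the near rim; near rim edge at y-0.062
print("near rim px",proj(m,[.434,-.018,.095]),"far",proj(m,[.434,.106,.095]))
for L in np.arange(.08,.17,.006):
    c=proj(m,[g[0],g[1],g[2]-L]).round().astype(int);print(round(L,3),c,hs[c[1],c[0]].tolist(),end=";")
E
```

```text
23.075 [0.42826284 0.04077012 0.224111  ] 30.002822431270033 [-0.71663235  0.51259595 -2.36207387] 0.18617372970421173
foot z 0.08325421900536317 [0.43339934 0.04411134 0.22925422]
near rim px [288.91365198 202.24444843] far [280.88951695 173.04437009]
0.08 [283 166] [17, 48, 142];0.086 [283 168] [19, 46, 160];0.092 [283 170] [19, 46, 134];0.098 [284 173] [18, 48, 123];0.104 [284 175] [18, 47, 125];0.11 [284 177] [19, 46, 123];0.116 [284 180] [18, 47, 120];0.122 [284 182] [17, 44, 121];0.128 [284 184] [18, 48, 123];0.134 [284 187] [18, 49, 126];0.14 [285 189] [20, 47, 120];0.146 [285 191] [16, 49, 109];0.152 [285 193] [20, 49, 130];0.158 [285 196] [20, 48, 154];0.164 [285 198] [17, 50, 153];0.17 [285 200] [18, 49, 166];
```

```bash
python3 -c "
from rig import bot
print(bot.hand_in())"
```

```text
the job is handed in; nothing more can be done
None
```

I handed the job in at about 23 s; the hand-in returned no verdict. All five nuts are in the mortar, the mug stands upright and empty on the table, and the pestle is held upright over the mortar's middle with its lower end about 12 mm below the rim by estimate; the measured load showed no sign of it touching anything.

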